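Hook out the drying board

TASK

Take the hooked rod from its cork mat, reach it under the drying shelf's ledge, feel for the hidden swivelling pull eye, and gently pull the ware board fully out to its stop with the hook, keeping pushes and pulls of the hook on the shelf, board and eye under 20 N. Keep the bowl standing on the board, touch the shelf unit, board and eye with nothing but the hook, and leave the house, jar and mug alone. Then unhook and stand the rod upright back on its mat, with the whole grip block on the mat, and let go.

Things in the scene. Friction and masses are not known exactly. Their poses are not given: they have to be found in the camera images.
- shelf: Low wooden drying shelf fixed to the table. Origin: on the table under its middle; x points from the open front into the unit, z up. Its back and side walls (inside faces at y = +-116 mm) stand at x = -30 mm and beyond; the tray slides between them. The space under the front 110 mm of the ledge is open to the front and sides, bare table below, with nothing but the eye in it.
- ledge (a point): Middle of the ledge's front lower edge: x = -140 mm, y = 0, z = 115 mm in the shelf's frame. The plywood ledge is 310 mm along x, 260 mm along y and 18 mm thick (top 133 mm above the table).
- eye_pin (a point): Axis of the upright swivel pin of the pull eye, at the ring's mid-height, 45 mm above the table, in the middle of the tray's front edge; axes as the shelf's. At tray = 0 it is at x = -30 mm, y = 0 in the shelf's frame; it moves to -x with the tray. The eye is a level flat steel ring, centre 60 mm from the pin: round bar 8 mm thick, hole 26 mm, outside 42 mm, on an 8 mm bar.
- tray_front (a point): Middle of the top edge of the tray board's front, straight below the pin, 24 mm above the table. The eye points to shelf -x when central but may be left swung up to 0.9 rad to either side (stops at 0.95); its angle is not reported and the ledge hides it: find it by touch. The swivel is stiff (about 2.5 N at the ring turns it). Behind the front are a low lip and a small pin block, to 54 mm high.
- tray (a joint): How far the ware board is drawn out of the shelf, m: 0 fully in, 0.18 against its hard stop (fully out). Starts between 0 and 0.02. It runs stiffly (about 4 N to slide) and stays where it is left.
- hook: Loose hooked rod, 0.25 kg, standing upright on the mat. Dark wooden grip block 100 (x) by 28 (y) by 48 mm (z); origin at the centre of its underside. A steel rod 8 mm thick leaves its front along +x, centre line 40 mm above the underside, to x = 160 mm, where it turns straight down to a rounded tip 8 mm thick.
- hook_tip (a point): Lowest point of the hook's turned-down tip, at (160, 0, 2) mm in the hook's frame, so 34 mm below the rod's underside.
- mat: Thin cork mat fixed to the table, 300 (x) by 100 (y) by 3 mm; origin at the centre of its underside. The hook starts on it, pointing along the mat's +x.
- bowl: Small white bowl, 72 mm across, 45 mm high, 0.2 kg, standing loose on the tray under the ledge; origin at the centre of its underside.
- house: White ceramic slab-built house model with window openings, 50 x 120 x 90 mm, standing on the table; origin at the centre of its underside. To be left alone.
- jar: Lidded jar 66 mm across, 85 mm high, on the table near the robot; origin at the centre of its underside. To be left alone.
- mug: Terracotta mug, 74 mm across, 85 mm high, standing on top of the ledge; origin at the centre of its underside. To be left alone.
Not all that is in view belongs to the job. What is meant by the hook is not orange, pink or white, and is the larger of those in its own colour.

How it is judged:
On the way, in this order (a step that is already met when the one before it is completed fails the run):
1. the hook's tip is under the ledge (x of hook_tip in the frame of shelf above -0.135 m and z of hook_tip in the frame of shelf below 0.1 m and y of hook_tip in the frame of shelf between -0.125 and 0.125 m), for 0.1 s.
2. the hook is drawing the tray out (value of joint tray above 0.1 m and contact force between hook and shelf above 0.5 N), for 0.1 s.
At the end, for the whole second after the job is handed in: The tray is drawn out to within 8 mm of its stop; the bowl still stands upright on it, at rest; the hook stands upright (within 0.1 rad) and released on the mat, its block's centre within 105 mm of the mat's centre along the mat and within 40 mm across it (value of joint tray above 0.172 m and angle between hook's own z axis and vertical below 0.1 rad and z of hook in the frame of mat between 0 and 0.007 m and x of hook in the frame of mat between -0.105 and 0.105 m and y of hook in the frame of mat between -0.04 and 0.04 m and linear speed of each of hook, bowl below 0.02 m/s and contact force between the fingers and hook below 0.1 N and angle between bowl's own z axis and vertical below 0.15 rad and z of bowl in the frame of tray_front between -0.004 and 0.006 m); the robot touches nothing.
It fails at once if the hook pushes or pulls on the shelf, tray or eye with more than 20 N (contact force between hook and shelf above 20 N).
It fails at once if the robot itself touches the shelf, tray or eye (contact force between any of the fingers, the arm and shelf above 2 N).
It fails at once if the bowl is tipped (angle between bowl's own z axis and vertical above 0.3 rad).
It fails at once if the house, jar or mug is disturbed (distance of any of house, jar, mug from where it was at the start of the episode above 0.015 m).
It also fails if it takes over 67 s, if anything falls off the work surface, if the arm or the gripper's body presses on something with over 40 N, if the wrist force passes 120 N, or if a joint passes its speed limit or range.

ROBOT

A 6-joint arm with a two-finger parallel gripper is mounted at the origin on the work surface. World frame = base frame: x ahead of the robot, y to its left, z up, the work surface at z = 0. Lengths are in m, angles in rad, forces in N, time in s.
With the tool pointing down it reaches from about 0.375 to 0.75 m from the base axis. Payload 9 kg.
Tool frame: the origin (TCP) lies midway between the tips of the shut fingers; the grasp point (between the pads) lies 19 mm behind it; z points along the fingers, y is the line along which they close (so a half turn about z gives the same grasp; the last joint's range is limited). The gripper opens to 85 mm and grips with 20 to 120 N. Pads are 22 mm wide; open, the fingers measure 114 mm over their backs; the gripper's body (76 mm by 85 mm) begins 54 mm behind the grasp point. The pads swing forward as they close: fully open they stand 13 mm farther back than shut.
Start: joints at [0.947, 0.104, 0.097, 1.564, 0, 1.353], TCP at [0.237, 0.551, 0.231] pointing down, gripper open.
Joint ranges: [-2.99, 2.99], [-0.84, 1.86], [-1.1, 1.16], [-1.84, 2.11], [-1.51, 1.56], [-3.14, 3.14]. Speed limits (rad/s): [2.22, 2.22, 2.57, 3.14, 3.14, 3.14].

INTERFACE

Orientations are given as a rotation vector (axis times angle).
In Python, from rig import manip gives the robot as it stands. The module is installed in compiled form; this text tells all that it offers.
- The arm moves only by the tool servo_tool, never from a script. Its argument "deltas" is a list of rows, each a list of 7 numbers: the turn, a rotation vector about the tool's x, y, z in rad, then the shift along the tool's x, y, z in m, then the closure, from 0 (fully open) to 1 (shut). A call has 1 to 8 rows; each row shifts and turns the commanded pose from where the row before left it, along the tool's axes as they then stand; what a row does not reach is not made up. A row lasts 1/12 s, in which the tool goes at most 41.7 mm and 7.16 degrees, less where a joint would pass 70% of its speed; a pose out of reach is approached as far as the arm can. A call is refused whole if a number of a shift passes 0.0417 or a number of a turn 0.125, either way. A call with a gripper value outside its range is refused whole. The fingers move at their own pace and stop on an object; "newtons" is the grip in N (left out, the last holds). Time passes only in rows, so rows that do not move let the fingers close. It gives the time, the measured TCP pose, the force, the opening and the grip force at its end, in the units of the state.
- manip.get_state(): the state, without advancing time (a new reading comes with each control period).
- manip.get_image(name): name is "scene" or "top"; returns a dict with "frame" (420x560x3 uint8, red, green, blue), "vfov" (degrees; the focal length in pixels is half the picture's height over the tangent of half this angle, whatever the lens; pixels are square), "cx", "cy" (the principal point, pixels), "R" (3x3) and "t" (3): a world point X has camera coordinates R X + t. Camera axes: x right, y down, z forward; pixel columns grow to the right and rows downward; lengths in m; the calibration is good to about 2 mm. A picture is of the moment at which its call begins. There is no depth.
- manip.sign_off(): hands the job in; it is judged then, once.
Trained networks look in the newest picture that a camera, given by its name, has taken for a name from the list of things; names that differ only in an ending like _2 or _b are one class to them, and where a whole thing is asked for, a point or a joint stands for the part that bears it (a point fixed in the world has none). Each returns a list of dicts, best first, with "confidence" (0 to 1); they miss things now and then, are a little off and sometimes report something else, mostly with a low value. They report only what shows in the picture. A call takes as long as a camera call. They do not tell look-alikes from the thing itself.
- manip.masks_of(camera, thing): "region" (420x560 bool, what is visible of it).
- manip.spot_point(camera, thing): "xyz" ([x, y, z] in m, in world coordinates, good to about 4 mm: a listed point, or the origin of a listed thing).
The state is a dict: "clock": time; "joint_pos": joint angles; "joint_velocities": joint speeds; "joint_torque": joint torques, N m; "position": TCP position; "ee_rot": TCP orientation; "force": force on the tool from outside, world axes, zero at the start; "torque": the same for the moment, N m; "finger_gap": finger opening in m; "gripper_force": force on a finger pad.
Only numpy, scipy, OpenCV 4.12 (cv2) and the standard library are available. Lean on these libraries where they do the work, as an engineer would, in place of code of your own. Each camera call takes 0.05 s, during which the arm holds its last target. There are 200 camera calls.

## Working session

There is one attempt and no reset: what is moved stays moved. The work goes in short steps, Python scripts to look and compute and a tool call to move; the robot and the scene stay as the last step left them, time stands still between calls to the robot, and variables do not carry over. Pictures are saved under pics/ and viewed, at most 10 in all, crops included, and the job is handed in when it is done.

Besides the shell and the picture viewer there is one more tool, called after "Emit:" by a JSON object that holds its "method" and its "body". servo_tool: Moves the arm, as the interface text tells. Its arguments: {"type":"object","properties":{"deltas":{"type":"array"},"newtons":{"type":"number"}},"required":["deltas"]}

```bash
mkdir -p pics
cat > h.py <<'E'
from rig import manip
import numpy as np, cv2
from scipy.spatial.transform import Rotation as R
def cam(n):
    d=manip.get_image(n); f=210/np.tan(np.radians(d['vfov']/2)); return d,f
def proj(d,f,X):
    c=np.array(d['R'])@np.array(X)+np.array(d['t']); return f*c[0]/c[2]+d['cx'],f*c[1]/c[2]+d['cy']
def back(d,f,u,v,z):
    r=np.array(d['R']).T@np.array([(u-d['cx'])/f,(v-d['cy'])/f,1]); c=-np.array(d['R']).T@np.array(d['t'])
    return c+r*(z-c[2])/r[2]
E
python3 - <<'E'
from h import *
s=manip.get_state(); print({k:np.round(v,3).tolist() for k,v in s.items()})
for n in('scene','top'):
    d,f=cam(n); cv2.imwrite(f'pics/{n}0.png',d['frame'][:,:,::-1]); print(n,f,d['cx'],d['cy'],(-np.array(d['R']).T@d['t']).round(3),np.array(d['R']).round(3).tolist())
    for t in['shelf','ledge','hook','hook_tip','mat','bowl','house','jar','mug','tray_front','eye_pin']:
        print(t,[(np.round(r['xyz'],3).tolist(),round(r['confidence'],2),np.round(proj(d,f,r['xyz'])).tolist()) for r in manip.spot_point(n,t)])
E
```

```text
{'clock': 0.0, 'joint_pos': [0.947, 0.105, 0.096, 1.564, -0.0, 1.353], 'joint_velocities': [-0.0, 0.001, 0.002, -0.001, 0.001, 0.001], 'joint_torque': [0.0, -55.693, 50.365, 0.017, -0.0, 0.0], 'position': [0.237, 0.551, 0.231], 'ee_rot': [-0.633, -3.077, 0.002], 'force': [-0.456, -0.578, 0.502], 'torque': [-0.031, -0.007, 0.002], 'gripper_force': 0.0, 'finger_gap': 0.085}
scene 515.2297381002913 282.11208753778413 211.97916639638527 [1.404 0.294 1.2  ] [[-0.406, 0.914, 0.015], [0.686, 0.316, -0.655], [-0.603, -0.256, -0.755]]
shelf [([0.561, 0.286, -0.003], 0.9, [397.0, 287.0])]
ledge [([0.557, 0.152, 0.118], 0.86, [357.0, 243.0])]
hook [([0.513, -0.307, 0.003], 0.97, [216.0, 207.0]), ([0.27, -0.36, 0.002], 0.92, [237.0, 153.0]), ([0.759, 0.022, 0.0], 0.68, [281.0, 309.0]), ([0.426, -0.544, 0.0], 0.64, [166.0, 167.0]), ([0.342, 0.19, 0.002], 0.63, [387.0, 220.0])]
hook_tip [([0.473, -0.153, 0.004], 0.84, [266.0, 213.0]), ([0.793, -0.093, 0.002], 0.81, [236.0, 303.0]), ([0.183, 0.217, -0.0], 0.77, [408.0, 188.0]), ([0.552, -0.572, 0.006], 0.66, [137.0, 188.0]), ([0.209, -0.512, 0.004]
[... 667 characters left out ...]
405.0, 226.0]), ([0.341, 0.186, -0.001], 0.81, [195.0, 254.0]), ([0.271, -0.367, -0.001], 0.71, [356.0, 273.0]), ([0.755, 0.016, 0.004], 0.69, [244.0, 135.0]), ([0.514, -0.303, 0.002], 0.6, [336.0, 202.0])]
hook_tip [([0.186, 0.217, 0.003], 0.7, [185.0, 300.0]), ([0.477, -0.15, 0.008], 0.69, [293.0, 213.0]), ([0.554, -0.574, -0.001], 0.63, [413.0, 191.0]), ([0.792, -0.094, 0.002], 0.46, [275.0, 124.0])]
mat [([0.492, -0.254, 0.002], 0.75, [322.0, 209.0])]
bowl []
house [([0.728, -0.237, -0.006], 0.57, [316.0, 143.0]), ([0.478, -0.151, 0.007], 0.23, [293.0, 213.0])]
jar [([0.294, 0.379, 0.001], 0.82, [138.0, 268.0])]
mug [([0.588, 0.382, 0.133], 0.62, [125.0, 177.0])]
tray_front []
eye_pin []
```

View pics/scene0.png

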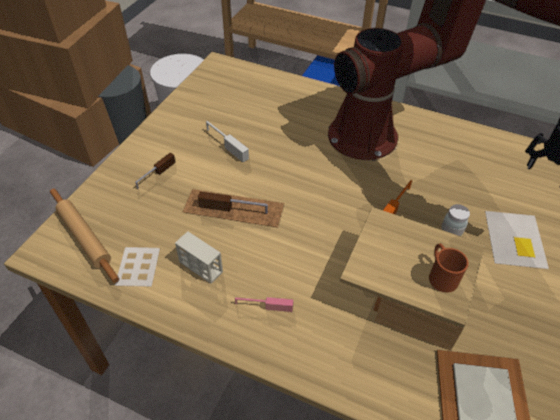

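View pics/top0.png

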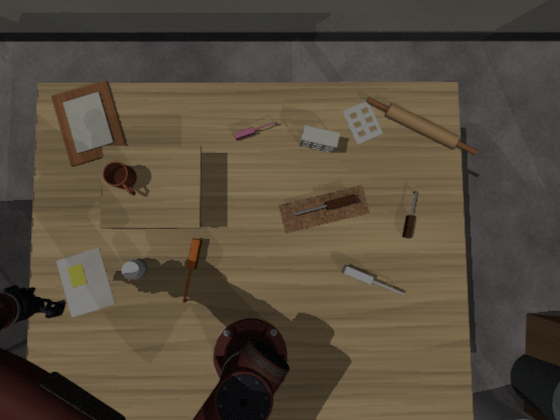

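Scene view: the hook candidates are dark on the mat (216,207), small dark (160,170), white (235,148), pink (275,304) and orange (397,200). The dark one on the cork mat is the larger of its colour, so I choose it. The shelf opens toward world −y, with its ledge front near (357,243). Next I get a close crop and poses.

Run:
```python
from h import *
def tobird(d,f,u,z): return np.array([back(d,f,a,b,z)[:2] for a,b in u])
for n in('top','scene'):
    d,f=cam(n)
    for t,z in(('mat',0.003),('ledge',0.133),('shelf',0.133),('hook',0.04)):
        for r in manip.masks_of(n,t)[:5]:
            m=r['region'].astype(np.uint8); 
            if m.sum()<20: continue
            ys,xs=np.nonzero(m); P=tobird(d,f,np.c_[xs,ys],z).astype(np.float32)
            if t in('hook',) : 
                print(n,t,round(r['confidence'],2),m.sum(),P.mean(0).round(3)); continue
            (c,s,a)=cv2.minAreaRect(P*1000); print(n,t,round(r['confidence'],2),m.sum(),np.round(c,1),np.round(s,1),round(a,2)); print(cv2.boxPoints((c,s,a)).round(0).tolist())
d,f=cam('scene'); cr=d['frame'][170:240,170:300,::-1]
a=cv2.resize(cr,None,fx=5,fy=5,interpolation=cv2.INTER_CUBIC)
d,f=cam('top'); cr=d['frame'][180:240,265:385,::-1]
b=cv2.resize(cr,(650,325),interpolation=cv2.INTER_CUBIC)
cv2.imwrite('pics/crop1.png',cv2.resize(np.vstack([a,b]),(550,570)))
```

```text
top mat 0.63 2058 [ 491.5 -258.6] [100.6 299. ] 12.64
[[410.0, -124.0], [475.0, -415.0], [573.0, -393.0], [508.0, -102.0]]
top ledge 0.73 7472 [555.6 304.1] [318.  261.9] 89.77
[[424.0, 146.0], [686.0, 145.0], [687.0, 463.0], [425.0, 464.0]]
top ledge 0.69 461 [303.3 348.5] [79.9 64.2] 89.5
[[271.0, 309.0], [335.0, 308.0], [336.0, 388.0], [272.0, 389.0]]
top shelf 0.74 7406 [557.  302.2] [311.4 259.1] 89.77
[[427.0, 147.0], [686.0, 146.0], [687.0, 457.0], [428.0, 458.0]]
top hook 0.98 428 [0.317 0.189]
top hook 0.87 382 [ 0.257 -0.386]
top hook 0.74 262 [ 0.441 -0.541]
top hook 0.65 331 [ 0.507 -0.286]
top hook 0.48 155 [0.749 0.017]
scene mat 0.71 1639 [ 490.7 -256.6] [101.9 299.8] 12.95
[[407.0, -122.0], [475.0, -414.0], [574.0, -391.0], [507.0, -99.0]]
scene ledge 0.68 11292 [597.5 304.6] [338.3 310.7] 0.23
[[428.0, 459.0], [429.0, 149.0], [767.0, 150.0], [766.0, 461.0]]
scene shelf 0.72 11402 [598.2 305.4] [310.3 339.4] 89.58
[[427.0, 151.0], [767.0, 149.0], [769.0, 459.0], [430.0, 462.0]]
scene hook 0.82 585 [ 0.513 -0.283]
scene hook 0.8 255 [0.285 0.199]
scene hook 0.74 329 [0.768 0.019]
scene hook 0.73 370 [ 0.459 -0.535]
scene hook 0.73 386 [ 0.279 -0.358]
```

View pics/crop1.png

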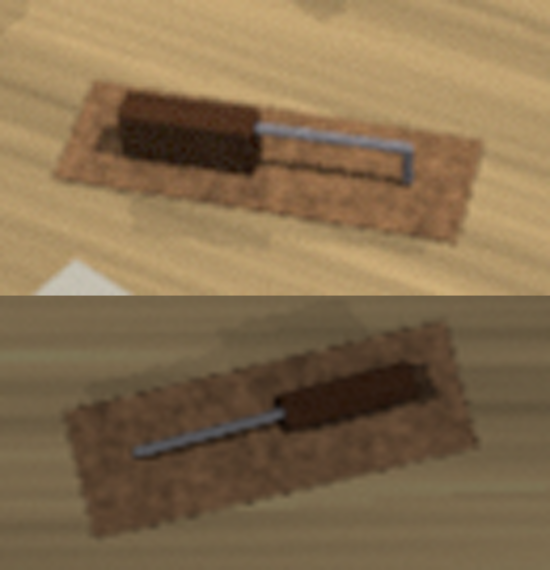

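The crop confirms the choice: dark grip block with a steel hook on the cork mat, tip toward +y. Next I move above it.

Emit:
{"method": "servo_tool", "body": {"deltas": [[0,0,0.115,0,0,-0.01,0],[0,0,0.115,0,0,-0.01,0],[0,0,0.115,0,0,-0.01,0],[0,0,0.115,0,0,-0.01,0],[0,0,0.115,0,0,-0.01,0],[0,0,0.115,0,0,-0.01,0],[0,0,0.115,0,0,-0.01,0],[0,0,0.115,0,0,-0.01,0]], "newtons": 60}}

```text
clock: 2.47
position: [0.2368, 0.5513, 0.3119]
ee_rot: [-1.94, -2.471, -0.0]
force: [-0.2, 0.2, 0.4]
finger_gap: 0.0855
gripper_force: 0.0
```

Emit:
{"method": "servo_tool", "body": {"deltas": [[0,0,0,-0.03,0.0055,0,0],[0,0,0,-0.03,0.0055,0,0],[0,0,0,-0.03,0.0055,0,0],[0,0,0,-0.03,0.0055,0,0],[0,0,0,-0.03,0.0055,0,0],[0,0,0,-0.03,0.0055,0,0],[0,0,0,-0.03,0.0055,0,0],[0,0,0,-0.03,0.0055,0,0]]}}

```text
clock: 3.13
position: [0.3381, 0.3278, 0.3115]
ee_rot: [1.933, 2.476, 0.001]
force: [0.5, -0.6, -0.4]
finger_gap: 0.0854
gripper_force: 0.0
```

Emit:
{"method": "servo_tool", "body": {"deltas": [[0,0,0,-0.03,0.0055,0,0],[0,0,0,-0.03,0.0055,0,0],[0,0,0,-0.03,0.0055,0,0],[0,0,0,-0.03,0.0055,0,0],[0,0,0,-0.03,0.0055,0,0],[0,0,0,-0.03,0.0055,0,0],[0,0,0,-0.03,0.0055,0,0],[0,0,0,-0.03,0.0055,0,0]]}}

```text
clock: 3.8
position: [0.439, 0.1055, 0.3115]
ee_rot: [1.933, 2.476, 0.001]
force: [0.1, 0.8, 0.3]
finger_gap: 0.0852
gripper_force: 0.0
```

Emit:
{"method": "servo_tool", "body": {"deltas": [[0,0,0,-0.03,-0.002,0,0],[0,0,0,-0.03,-0.002,0,0],[0,0,0,-0.03,-0.002,0,0],[0,0,0,-0.03,-0.002,0,0],[0,0,0,-0.03,-0.002,0,0],[0,0,0,-0.03,-0.002,0,0],[0,0,0,-0.03,-0.002,0,0],[0,0,0,-0.03,-0.002,0,0]]}}

```text
clock: 4.47
position: [0.4814, -0.1313, 0.3115]
ee_rot: [1.933, 2.476, 0.0]
force: [-0.2, 0.5, 0.9]
finger_gap: 0.0853
gripper_force: 0.0
```

Emit:
{"method": "servo_tool", "body": {"deltas": [[0,0,0,-0.03,-0.002,0.01,0],[0,0,0,-0.03,-0.002,0.02,0],[0,0,0,-0.03,-0.002,0.02,0],[0,0,0,-0.03,-0.002,0.02,0],[0,0,0,-0.03,-0.002,0.02,0],[0,0,0,-0.02,-0.002,0.02,0],[0,0,0,0,0,0.01,0],[0,0,0,0,0,0,0]]}}

```text
clock: 5.13
position: [0.5097, -0.2974, 0.188]
ee_rot: [-1.932, -2.471, -0.001]
force: [0.3, 0.6, -0.1]
finger_gap: 0.0857
gripper_force: 0.0
```

Emit:
{"method": "servo_tool", "body": {"deltas": [[0,0,0,-0.008,0.0015,0.02,0],[0,0,0,0,0,0.03,0],[0,0,0,0,0,0.03,0],[0,0,0,0,0,0.03,0],[0,0,0,0,0,0.03,0],[0,0,0,0,0,0.02,0],[0,0,0,0,0,0.013,0],[0,0,0,0,0,0,0]]}}

```text
clock: 5.8
position: [0.5135, -0.3032, 0.0164]
ee_rot: [-1.93, -2.474, -0.001]
force: [0.4, -0.2, -0.9]
finger_gap: 0.0854
gripper_force: 0.0
```

Emit:
{"method": "servo_tool", "body": {"deltas": [[0,0,0,0,0,0,1],[0,0,0,0,0,0,1],[0,0,0,0,0,0,1],[0,0,0,0,0,0,1],[0,0,0,0,0,0,1],[0,0,0,0,0,0,1],[0,0,0,0,0,0,1],[0,0,0,0,0,0,1]], "newtons": 60}}

```text
clock: 6.47
position: [0.515, -0.3057, 0.0197]
ee_rot: [1.932, 2.475, -0.0]
force: [-0.5, -0.4, 6.3]
finger_gap: 0.0273
gripper_force: 60.5
```

Emit:
{"method": "servo_tool", "body": {"deltas": [[0,0,0,0,0,-0.01,1],[0,0,0,0,0,-0.02,1],[0,0,0,0,0,-0.02,1],[0,0,0,0,0,-0.01,1],[0,0,0,0,0,0,1],[0,0,0,0,0,0,1]]}}

```text
clock: 6.97
position: [0.5146, -0.3052, 0.0785]
ee_rot: [1.933, 2.476, -0.0]
force: [-0.8, -0.2, -2.6]
finger_gap: 0.0276
gripper_force: 59.3
```

Run:
```python
from h import *
ims=[]
s=manip.get_state();print(np.round(s['position'],4),s['force'],np.degrees(R.from_rotvec(s['ee_rot']).as_matrix()[:,0]/57.3).round(3))
for n in('scene','top'):
    d,f=cam(n)
    for t in['hook','hook_tip']:
        print(n,t,[(np.round(r['xyz'],3).tolist(),round(r['confidence'],2)) for r in manip.spot_point(n,t)])
    u,v=map(int,proj(d,f,[.5,-.22,.07])); c=d['frame'][v-50:v+50,u-70:u+70,::-1]; ims.append(cv2.resize(c,None,fx=4,fy=4,interpolation=cv2.INTER_CUBIC)[:290])
    print(n,u,v)
cv2.imwrite('pics/grasp.png',np.vstack(ims))
```

```text
[ 0.5146 -0.3052  0.0785] [-0.78907426 -0.2229592  -2.60128007] [-0.243  0.97  -0.001]
scene hook [([0.268, -0.362, -0.002], 0.92), ([0.757, 0.016, 0.001], 0.8), ([0.513, -0.31, 0.06], 0.79), ([0.427, -0.542, 0.001], 0.77), ([0.342, 0.19, 0.002], 0.62)]
scene hook_tip [([0.796, -0.094, 0.004], 0.95), ([0.547, -0.571, 0.006], 0.9), ([0.188, 0.215, -0.0], 0.66), ([0.489, -0.256, 0.002], 0.61), ([0.478, -0.153, 0.059], 0.57)]
scene 241 197
top hook [([0.343, 0.188, -0.003], 0.91), ([0.429, -0.544, 0.001], 0.84), ([0.27, -0.364, 0.0], 0.73), ([0.751, 0.018, 0.002], 0.66)]
top hook_tip [([0.555, -0.572, -0.003], 0.64), ([0.475, -0.151, 0.063], 0.59), ([0.796, -0.093, -0.002], 0.56)]
top 314 205
```

View pics/grasp.png

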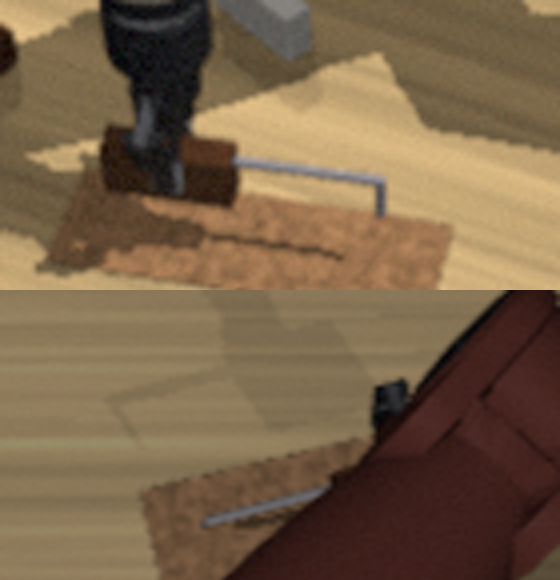

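Hook is held level (block around (165,165) in the crop, tip at (380,210)), tip offset 158 mm ahead of the TCP, about 14.5 mm below. I turn to shelf heading and go to just before the ledge, left of the eye's swing.

Emit:
{"method": "servo_tool", "body": {"deltas": [[0,0,0.082,0,0,0,1],[0,0,0.082,0,0,0,1],[0,0,0.082,0,0,0,1],[0,0,0,0.02,-0.0044,0,1],[0,0,0,0.0257,-0.0044,0,1],[0,0,0,0.0257,-0.0044,0,1],[0,0,0,0.0257,-0.0044,0,1],[0,0,0,0.0257,-0.0044,0,1]]}}

```text
clock: 7.93
position: [0.4919, -0.1809, 0.0777]
ee_rot: [-2.222, -2.219, -0.0]
force: [-0.1, 0.2, -2.8]
finger_gap: 0.027
gripper_force: 59.6
```

Emit:
{"method": "servo_tool", "body": {"deltas": [[0,0,0,0.0257,-0.0044,0.005,1],[0,0,0,0.0257,-0.0044,0.01,1],[0,0,0,0.0257,-0.0044,0.01,1],[0,0,0,0.0257,-0.0044,0.01,1],[0,0,0,0.02,-0.0044,0.01,1],[0,0,0,0.01,0,0.007,1],[0,0,0,0,0,0,1],[0,0,0,0,0,0,1]]}}

```text
clock: 8.6
position: [0.4706, -0.0493, 0.026]
ee_rot: [-2.221, -2.221, 0.0]
force: [-0.3, 0.4, -3.0]
finger_gap: 0.0268
gripper_force: 59.6
```

Run:
```python
from h import *
ims=[]
s=manip.get_state();print(np.round(s['position'],4),s['force'],R.from_rotvec(s['ee_rot']).as_matrix()[:,0].round(3))
for n in('scene','top'):
    d,f=cam(n)
    for t in['ledge','hook_tip','shelf','hook']:
        print(n,t,[(np.round(r['xyz'],3).tolist(),round(r['confidence'],2)) for r in manip.spot_point(n,t)])
    u,v=map(int,proj(d,f,[.5,.05,.07])); c=d['frame'][v-50:v+50,u-70:u+70,::-1]; ims.append(cv2.resize(c,None,fx=4,fy=4,interpolation=cv2.INTER_CUBIC)[:300])
    print(n,u,v)
cv2.imwrite('pics/pre.png',np.vstack(ims))
```

```text
[ 0.4706 -0.0493  0.026 ] [-0.27906302  0.42623961 -3.04070775] [ 0.  1. -0.]
scene ledge [([0.561, 0.15, 0.114], 0.64)]
scene hook_tip [([0.471, 0.105, 0.01], 0.85), ([0.206, -0.512, 0.008], 0.8), ([0.791, -0.092, 0.002], 0.8), ([0.547, -0.57, 0.005], 0.56), ([0.18, 0.216, -0.002], 0.5)]
scene shelf [([0.561, 0.286, -0.004], 0.74), ([0.296, 0.383, 0.002], 0.3)]
scene hook [([0.47, -0.053, 0.009], 0.96), ([0.759, 0.018, 0.003], 0.9), ([0.428, -0.54, 0.0], 0.88), ([0.268, -0.362, -0.001], 0.63), ([0.341, 0.188, -0.002], 0.48)]
scene 327 227
top ledge [([0.559, 0.148, 0.111], 0.63)]
top hook_tip [([0.795, -0.094, 0.001], 0.69), ([0.187, 0.218, 0.004], 0.68)]
top shelf [([0.56, 0.288, -0.0], 0.77)]
top hook [([0.346, 0.187, 0.001], 0.82), ([0.756, 0.018, 0.001], 0.74), ([0.432, -0.545, 0.0], 0.73), ([0.272, -0.365, 0.001], 0.6)]
top 232 205
```

View pics/pre.png

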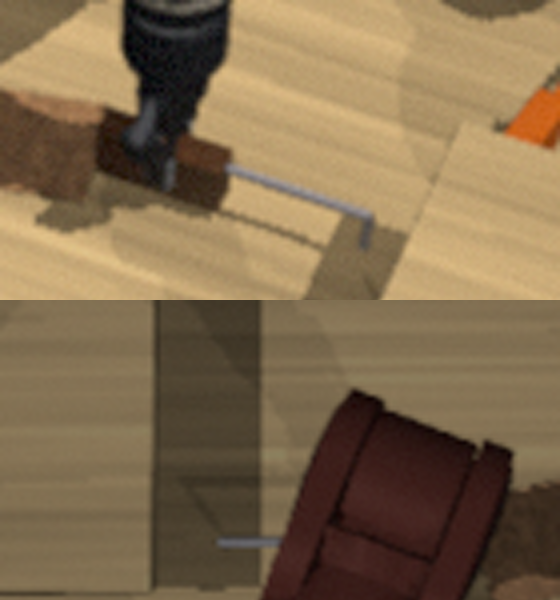

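The tip sits before the ledge, left of the eye zone, at about z 0.011. I go in and creep to the tray front.

Emit:
{"method": "servo_tool", "body": {"deltas": [[0,0,0,0.015,0,0,1],[0,0,0,0.022,0,0,1],[0,0,0,0.022,0,0,1],[0,0,0,0.022,0,0,1],[0,0,0,0.022,0,0,1],[0,0,0,0.015,0,0,1],[0,0,0,0.003,0,0,1],[0,0,0,0,0,0,1]]}}

```text
clock: 9.77
position: [0.4706, 0.0723, 0.0263]
ee_rot: [-2.221, -2.222, 0.0]
force: [-0.1, 0.5, -1.7]
finger_gap: 0.0271
gripper_force: 59.6
```

Emit:
{"method": "servo_tool", "body": {"deltas": [[0,0,0,0.002,0,0,1],[0,0,0,0.002,0,0,1],[0,0,0,0.002,0,0,1],[0,0,0,0,0,0,1]]}}

```text
clock: 10.1
position: [0.4708, 0.0774, 0.0263]
ee_rot: [-2.223, -2.219, -0.0]
force: [0.2, 0.4, -2.1]
finger_gap: 0.0269
gripper_force: 59.6
```

Emit:
{"method": "servo_tool", "body": {"deltas": [[0,0,0,0.002,0,0,1],[0,0,0,0.002,0,0,1],[0,0,0,0,0,0,1]]}}

```text
clock: 10.35
position: [0.4707, 0.0819, 0.0263]
ee_rot: [-2.223, -2.22, -0.0]
force: [1.0, -0.7, -1.9]
finger_gap: 0.0272
gripper_force: 59.6
```

Emit:
{"method": "servo_tool", "body": {"deltas": [[0,0,0,0.002,0,0,1],[0,0,0,0.002,0,0,1],[0,0,0,0,0,0,1]]}}

```text
clock: 10.6
position: [0.4707, 0.086, 0.0263]
ee_rot: [-2.222, -2.221, -0.0]
force: [-0.3, 0.4, -2.7]
finger_gap: 0.0268
gripper_force: 59.6
```

Emit:
{"method": "servo_tool", "body": {"deltas": [[0,0,0,0.002,0,0,1],[0,0,0,0,0,0,1],[0,0,0,0,0,0,1]]}}

```text
clock: 10.85
position: [0.4707, 0.0876, 0.0263]
ee_rot: [2.222, 2.22, -0.0]
force: [-0.7, -1.4, -2.3]
finger_gap: 0.0272
gripper_force: 59.7
```

Emit:
{"method": "servo_tool", "body": {"deltas": [[0,0,0,0.002,0,0,1],[0,0,0,0,0,0,1]]}}

```text
clock: 11.02
position: [0.4707, 0.0896, 0.0263]
ee_rot: [2.223, 2.22, -0.0]
force: [0.9, -2.8, -2.2]
finger_gap: 0.0275
gripper_force: 59.7
```

Emit:
{"method": "servo_tool", "body": {"deltas": [[0,0,0,0.001,0,0,1],[0,0,0,0,0,0,1]]}}

```text
clock: 11.18
position: [0.4708, 0.0907, 0.0263]
ee_rot: [2.223, 2.22, -0.0]
force: [-0.7, -2.4, -2.1]
finger_gap: 0.0272
gripper_force: 59.7
```

Tray front touched: pin level corresponds to TCP y ≈ 0.0945. I back off, raise, and sweep from the −x side at 42 mm before the pin.

Emit:
{"method": "servo_tool", "body": {"deltas": [[0,0,0,-0.01,0,0,1],[0,0,0,-0.014,0,-0.004,1],[0,0,0,-0.0142,0,-0.007,1],[0,0,0,0,0.004,-0.003,1],[0,0,0,0,0.004,0,1],[0,0,0,0,0.004,0,1],[0,0,0,0,0,0,1],[0,0,0,0,0,0,1]]}}

```text
clock: 11.85
position: [0.4826, 0.053, 0.0398]
ee_rot: [-2.221, -2.221, 0.0]
force: [0.8, -0.1, -2.9]
finger_gap: 0.0268
gripper_force: 59.6
```

Emit:
{"method": "servo_tool", "body": {"deltas": [[0,0,0,0,0.004,0,1],[0,0,0,0,0.004,0,1],[0,0,0,0,0.004,0,1],[0,0,0,0,0.002,0,1],[0,0,0,0,0,0,1]]}}

```text
clock: 12.27
position: [0.4972, 0.0525, 0.0403]
ee_rot: [2.222, 2.22, 0.0]
force: [0.2, -0.1, -2.8]
finger_gap: 0.0271
gripper_force: 59.6
```

Emit:
{"method": "servo_tool", "body": {"deltas": [[0,0,0,0,0.004,0,1],[0,0,0,0,0.004,0,1],[0,0,0,0,0.004,0,1],[0,0,0,0,0.002,0,1],[0,0,0,0,0,0,1]]}}

```text
clock: 12.68
position: [0.5112, 0.0524, 0.0403]
ee_rot: [2.222, 2.22, 0.0]
force: [-0.0, -0.2, -2.6]
finger_gap: 0.0271
gripper_force: 59.6
```

Emit:
{"method": "servo_tool", "body": {"deltas": [[0,0,0,0,0.004,0,1],[0,0,0,0,0.004,0,1],[0,0,0,0,0.004,0,1],[0,0,0,0,0.002,0,1],[0,0,0,0,0,0,1]]}}

```text
clock: 13.1
position: [0.5252, 0.0524, 0.0403]
ee_rot: [2.222, 2.22, 0.0]
force: [-0.2, -0.6, -1.4]
finger_gap: 0.0269
gripper_force: 59.6
```

Emit:
{"method": "servo_tool", "body": {"deltas": [[0,0,0,0,0.004,0,1],[0,0,0,0,0.004,0,1],[0,0,0,0,0.004,0,1],[0,0,0,0,0,0,1]]}}

```text
clock: 13.43
position: [0.5375, 0.0523, 0.0404]
ee_rot: [2.222, 2.22, 0.001]
force: [0.3, -0.1, -2.6]
finger_gap: 0.0272
gripper_force: 59.6
```

Emit:
{"method": "servo_tool", "body": {"deltas": [[0,0,0,0,0.004,0,1],[0,0,0,0,0.004,0,1],[0,0,0,0,0.002,0,1],[0,0,0,0,0,0,1]]}}

```text
clock: 13.77
position: [0.5466, 0.0527, 0.04]
ee_rot: [-2.221, -2.22, 0.0]
force: [-2.0, 2.1, -2.6]
finger_gap: 0.027
gripper_force: 59.6
```

Ring felt: force (−2, +2.1) at offset −11 gives a ring centre at θ≈0.1, so the hole is at TCP (0.564, 0.035). I lift over it and lower in gently.

Emit:
{"method": "servo_tool", "body": {"deltas": [[0,0,0,0,-0.008,0,1],[0,0,0,0,0,-0.015,1],[0,0,0,0,0,-0.018,1],[0,0,0,-0.008,0.01,0,1],[0,0,0,-0.01,0.015,0,1],[0,0,0,0,0,0,1],[0,0,0,0,0,0,1]]}}

```text
clock: 14.35
position: [0.5638, 0.0339, 0.0735]
ee_rot: [2.223, 2.219, 0.001]
force: [0.2, -0.0, -2.1]
finger_gap: 0.0271
gripper_force: 60.1
```

Emit:
{"method": "servo_tool", "body": {"deltas": [[0,0,0,0,0,0.004,1],[0,0,0,0,0,0.003,1],[0,0,0,0,0,0.002,1],[0,0,0,0,0,0.002,1],[0,0,0,0,0,0,1]]}}

```text
clock: 14.77
position: [0.5631, 0.0347, 0.0616]
ee_rot: [-2.222, -2.22, 0.001]
force: [-0.2, 0.0, -3.0]
finger_gap: 0.0271
gripper_force: 60.1
```

Emit:
{"method": "servo_tool", "body": {"deltas": [[0,0,0,0,0,0.002,1],[0,0,0,0,0,0.001,1],[0,0,0,0,0,0,1]]}}

```text
clock: 15.02
position: [0.5635, 0.0344, 0.0591]
ee_rot: [-2.222, -2.22, 0.0]
force: [1.1, -0.5, -2.7]
finger_gap: 0.027
gripper_force: 60.1
```

Emit:
{"method": "servo_tool", "body": {"deltas": [[0,0,0,0,0,0.003,1],[0,0,0,0,0,0.005,1],[0,0,0,0,0,0.006,1],[0,0,0,0,0,0.004,1],[0,0,0,0,0,0,1]]}}

```text
clock: 15.43
position: [0.5627, 0.0345, 0.0397]
ee_rot: [-2.221, -2.219, 0.002]
force: [-0.1, -0.3, -2.1]
finger_gap: 0.0273
gripper_force: 60.1
```

Emit:
{"method": "servo_tool", "body": {"deltas": [[0,0,0,-0.003,0,0,1],[0,0,0,-0.003,0,0,1],[0,0,0,-0.003,0,0,1],[0,0,0,-0.002,0,0,1],[0,0,0,-0.001,0,0,1]]}}

```text
clock: 15.85
position: [0.5638, 0.0224, 0.0414]
ee_rot: [-2.222, -2.22, -0.002]
force: [-0.5, 3.3, -2.6]
finger_gap: 0.0275
gripper_force: 60.0
```

Hooked: 3.3 N pull while the tray moves. I draw it out gently.

Emit:
{"method": "servo_tool", "body": {"deltas": [[0,0,0,-0.002,0,0,1],[0,0,0,-0.003,-0.001,0,1],[0,0,0,-0.004,-0.001,0,1],[0,0,0,-0.005,-0.001,0,1],[0,0,0,-0.005,-0.001,0,1],[0,0,0,-0.005,-0.001,0,1],[0,0,0,-0.005,0,0,1],[0,0,0,-0.005,0,0,1]]}}

```text
clock: 16.52
position: [0.5587, -0.0121, 0.0414]
ee_rot: [2.223, 2.22, 0.001]
force: [1.7, 4.6, -1.0]
finger_gap: 0.0271
gripper_force: 60.1
```

Emit:
{"method": "servo_tool", "body": {"deltas": [[0,0,0,-0.005,0,0,1],[0,0,0,-0.005,0,0,1],[0,0,0,-0.005,0,0,1],[0,0,0,-0.005,0,0,1],[0,0,0,-0.005,0,0,1],[0,0,0,-0.005,0,0,1],[0,0,0,-0.005,0,0,1],[0,0,0,-0.005,0,0,1]]}}

```text
clock: 17.18
position: [0.5586, -0.0521, 0.0413]
ee_rot: [-2.222, -2.22, -0.0]
force: [1.7, 4.6, -1.6]
finger_gap: 0.0271
gripper_force: 60.1
```

Emit:
{"method": "servo_tool", "body": {"deltas": [[0,0,0,-0.005,0,0,1],[0,0,0,-0.005,0,0,1],[0,0,0,-0.005,0,0,1],[0,0,0,-0.005,0,0,1],[0,0,0,-0.005,0,0,1],[0,0,0,-0.005,0,0,1],[0,0,0,-0.005,0,0,1],[0,0,0,-0.005,0,0,1]]}}

```text
clock: 17.85
position: [0.5584, -0.0921, 0.0412]
ee_rot: [-2.222, -2.22, 0.0]
force: [2.0, 4.7, -2.6]
finger_gap: 0.0269
gripper_force: 60.1
```

Emit:
{"method": "servo_tool", "body": {"deltas": [[0,0,0,-0.005,0,0,1],[0,0,0,-0.005,0,0,1],[0,0,0,-0.005,0,0,1],[0,0,0,-0.005,0,0,1],[0,0,0,-0.004,0,0,1],[0,0,0,-0.003,0,0,1],[0,0,0,-0.002,0,0,1],[0,0,0,-0.002,0,0,1]]}}

```text
clock: 18.52
position: [0.5585, -0.1228, 0.0412]
ee_rot: [-2.222, -2.22, -0.0]
force: [1.6, 2.8, -1.6]
finger_gap: 0.0274
gripper_force: 60.2
```

Run:
```python
from h import *
ims=[]
s=manip.get_state();print(np.round(s['position'],4),s['force'])
for n in('scene','top'):
    d,f=cam(n)
    for t in['hook_tip','bowl','tray_front','eye_pin']:
        print(n,t,[(np.round(r['xyz'],3).tolist(),round(r['confidence'],2)) for r in manip.spot_point(n,t)])
    u,v=map(int,proj(d,f,[.55,.08,.05])); c=d['frame'][v-50:v+50,u-70:u+70,::-1]; ims.append(cv2.resize(c,None,fx=4,fy=4,interpolation=cv2.INTER_CUBIC)[50:350])
cv2.imwrite('pics/pull.png',np.vstack(ims))
```

```text
[ 0.5585 -0.1228  0.0412] [ 1.59469602  2.78306617 -1.5933237 ]
scene hook_tip [([0.549, -0.573, 0.005], 0.9), ([0.793, -0.093, 0.001], 0.9), ([0.206, -0.512, 0.004], 0.81), ([0.558, 0.032, 0.024], 0.66), ([0.182, 0.22, 0.0], 0.63)]
scene bowl [([0.588, 0.382, 0.129], 0.72)]
scene tray_front [([0.558, 0.101, 0.025], 0.81)]
scene eye_pin [([0.563, 0.103, 0.046], 0.92)]
top hook_tip [([0.188, 0.217, 0.004], 0.75), ([0.795, -0.095, 0.003], 0.67), ([0.555, -0.571, 0.001], 0.63), ([0.56, 0.036, 0.028], 0.49)]
top bowl [([0.601, 0.18, 0.022], 0.56)]
top tray_front [([0.562, 0.103, 0.024], 0.9)]
top eye_pin [([0.556, 0.103, 0.043], 0.8)]
```

View pics/pull.png

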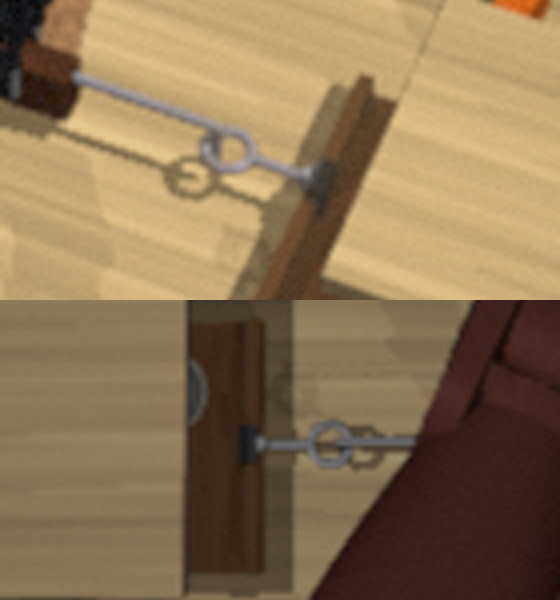

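The picture shows the tip inside the ring at (230,150) in the upper crop. The tray is about 155 mm out, and the bowl stands on it, partly under the ledge at (195,390) in the lower crop. Next I creep to the stop.

Emit:
{"method": "servo_tool", "body": {"deltas": [[0,0,0,-0.002,0,0,1],[0,0,0,-0.002,0,0,1],[0,0,0,-0.002,0,0,1],[0,0,0,-0.002,0,0,1],[0,0,0,-0.002,0,0,1],[0,0,0,-0.002,0,0,1],[0,0,0,-0.002,0,0,1],[0,0,0,-0.001,0,0,1]]}}

```text
clock: 19.68
position: [0.5584, -0.1379, 0.0413]
ee_rot: [-2.223, -2.22, 0.0]
force: [-0.5, 4.5, -2.3]
finger_gap: 0.0269
gripper_force: 60.0
```

Emit:
{"method": "servo_tool", "body": {"deltas": [[0,0,0,-0.001,0,0,1],[0,0,0,-0.001,0,0,1],[0,0,0,-0.001,0,0,1]]}}

```text
clock: 19.93
position: [0.5584, -0.1406, 0.0412]
ee_rot: [-2.222, -2.22, 0.0]
force: [-0.0, 4.3, -2.4]
finger_gap: 0.0273
gripper_force: 60.0
```

Emit:
{"method": "servo_tool", "body": {"deltas": [[0,0,0,-0.001,0,0,1],[0,0,0,-0.001,0,0,1],[0,0,0,0,0,0,1]]}}

```text
clock: 20.18
position: [0.5585, -0.1429, 0.0413]
ee_rot: [2.223, 2.22, -0.0]
force: [-0.5, 2.5, -2.7]
finger_gap: 0.0271
gripper_force: 60.0
```

Emit:
{"method": "servo_tool", "body": {"deltas": [[0,0,0,-0.001,0,0,1],[0,0,0,-0.001,0,0,1],[0,0,0,0,0,0,1]]}}

```text
clock: 20.43
position: [0.5585, -0.1448, 0.0413]
ee_rot: [2.223, 2.22, -0.0]
force: [-0.4, 2.9, -2.3]
finger_gap: 0.0271
gripper_force: 60.0
```

Emit:
{"method": "servo_tool", "body": {"deltas": [[0,0,0,-0.001,0,0,1],[0,0,0,-0.001,0,0,1],[0,0,0,0,0,0,1]]}}

```text
clock: 20.68
position: [0.5584, -0.1461, 0.0411]
ee_rot: [-2.222, -2.22, -0.001]
force: [-0.7, 6.5, -3.3]
finger_gap: 0.0273
gripper_force: 59.9
```

Emit:
{"method": "servo_tool", "body": {"deltas": [[0,0,0,-0.001,0,0,1],[0,0,0,0,0,0,1]]}}

```text
clock: 20.85
position: [0.5583, -0.1462, 0.0408]
ee_rot: [-2.22, -2.219, -0.003]
force: [0.7, 10.8, -2.8]
finger_gap: 0.0269
gripper_force: 59.9
```

Stop reached (10.8 N). I unload, lift out of the ring, and head back to the mat.

Emit:
{"method": "servo_tool", "body": {"deltas": [[0,0,0,0.004,0,0,1],[0,0,0,0.004,0,0,1],[0,0,0,0.003,0,0,1],[0,0,0,0,0,0,1],[0,0,0,0,0,0,1]]}}

```text
clock: 21.27
position: [0.5587, -0.1368, 0.0415]
ee_rot: [2.222, 2.22, -0.0]
force: [0.4, -1.1, -2.5]
finger_gap: 0.027
gripper_force: 60.0
```

Emit:
{"method": "servo_tool", "body": {"deltas": [[0,0,0,0,0,-0.004,1],[0,0,0,0,0,-0.008,1],[0,0,0,0,0,-0.01,1],[0,0,0,0,0,-0.012,1],[0,0,0,0,0,-0.01,1],[0,0,0,0,0,-0.004,1],[0,0,0,0,0,0,1]]}}

```text
clock: 21.85
position: [0.5596, -0.1372, 0.0914]
ee_rot: [2.221, 2.218, 0.002]
force: [0.0, 0.3, -2.1]
finger_gap: 0.0276
gripper_force: 60.0
```

Emit:
{"method": "servo_tool", "body": {"deltas": [[0,0,0,-0.015,-0.0055,0,1],[0,0,0,-0.021,-0.0055,0,1],[0,0,0,-0.022,-0.0055,0,1],[0,0,0,-0.022,-0.0055,0,1],[0,0,0,-0.022,-0.0055,0,1],[0,0,0,-0.022,-0.0055,0,1],[0,0,0,-0.022,-0.0055,0,1],[0,0,0,-0.022,-0.0055,0,1]]}}

```text
clock: 22.52
position: [0.5137, -0.3054, 0.0888]
ee_rot: [-2.222, -2.22, -0.0]
force: [0.3, -0.1, -1.9]
finger_gap: 0.0275
gripper_force: 60.0
```

Emit:
{"method": "servo_tool", "body": {"deltas": [[0,0,-0.082,0,0,0,1],[0,0,-0.082,0,0,0,1],[0,0,-0.082,0,0,0.01,1],[0,0,0,0,0,0.02,1],[0,0,0,0,0,0.02,1],[0,0,0,0,0,0.01,1],[0,0,0,0,0,0.003,1],[0,0,0,0,0,0,1]]}}

```text
clock: 23.18
position: [0.5138, -0.304, 0.0254]
ee_rot: [-1.932, -2.475, -0.0]
force: [0.3, -0.9, -1.9]
finger_gap: 0.0274
gripper_force: 60.0
```

Run:
```python
from h import *
ims=[]
s=manip.get_state();print(np.round(s['position'],4),s['force'])
for n in('scene','top'):
    d,f=cam(n)
    for t in['hook_tip','hook','bowl','tray_front','eye_pin']:
        print(n,t,[(np.round(r['xyz'],3).tolist(),round(r['confidence'],2)) for r in manip.spot_point(n,t)])
    u,v=map(int,proj(d,f,[.53,-.1,.05])); c=d['frame'][v-70:v+70,u-130:u+130,::-1]; ims.append(cv2.resize(c,None,fx=3,fy=2,interpolation=cv2.INTER_CUBIC))
cv2.imwrite('pics/place.png',np.vstack(ims))
```

```text
[ 0.5138 -0.304   0.0254] [ 0.33609206 -0.90996816 -1.86165163]
scene hook_tip [([0.792, -0.092, 0.005], 0.95), ([0.547, -0.571, 0.004], 0.72), ([0.477, -0.154, 0.008], 0.64), ([0.184, 0.218, 0.001], 0.54)]
scene hook [([0.758, 0.018, 0.003], 0.73), ([0.514, -0.311, 0.01], 0.65), ([0.27, -0.36, 0.002], 0.6), ([0.344, 0.189, 0.001], 0.48)]
scene bowl [([0.602, 0.15, 0.026], 0.49)]
scene tray_front [([0.556, 0.076, 0.028], 0.62), ([0.601, 0.154, 0.027], 0.49)]
scene eye_pin [([0.562, 0.08, 0.049], 0.94), ([0.59, 0.384, 0.132], 0.41)]
top hook_tip [([0.557, -0.573, -0.002], 0.68), ([0.794, -0.094, -0.001], 0.52), ([0.481, -0.153, 0.017], 0.44)]
top hook [([0.343, 0.188, -0.002], 0.85), ([0.269, -0.366, -0.004], 0.78), ([0.431, -0.545, -0.001], 0.59), ([0.754, 0.017, 0.0], 0.59), ([0.558, 0.082, 0.045], 0.44)]
top bowl [([0.605, 0.155, 0.024], 0.6), ([0.562, 0.08, 0.026], 0.35)]
top tray_front [([0.558, 0.082, 0.024], 0.68)]
top eye_pin []
```

View pics/place.png

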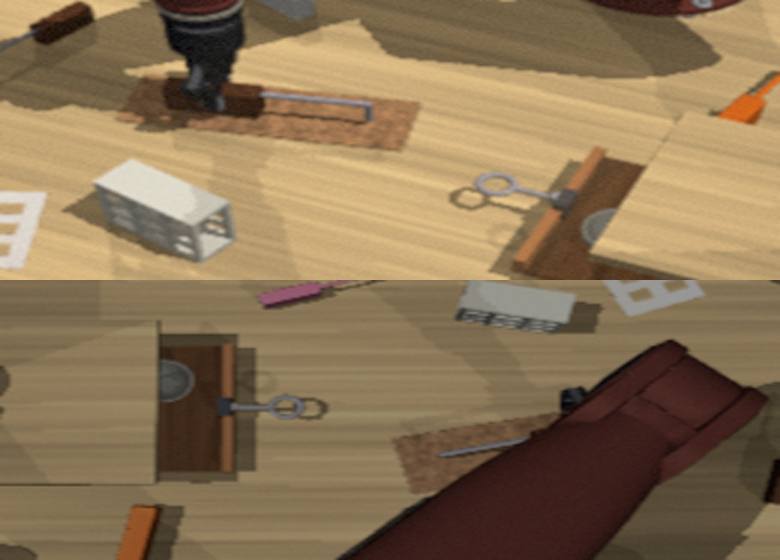

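The tray is fully out (pin y ≈ 0.079), the bowl is standing, and the hook is over the mat at (240,100). I lower it until contact.

Emit:
{"method": "servo_tool", "body": {"deltas": [[0,0,0,0,0,0.002,1],[0,0,0,0,0,0.001,1],[0,0,0,0,0,0.001,1],[0,0,0,0,0,0.001,1],[0,0,0,0,0,0,1]]}}

```text
clock: 24.2
position: [0.5142, -0.3044, 0.0209]
ee_rot: [-1.933, -2.476, -0.0]
force: [-0.7, 0.7, -3.1]
finger_gap: 0.0273
gripper_force: 60.0
```

Emit:
{"method": "servo_tool", "body": {"deltas": [[0,0,0,0,0,0.001,1],[0,0,0,0,0,0,1]]}}

```text
clock: 24.37
position: [0.5143, -0.3045, 0.0201]
ee_rot: [-1.933, -2.476, -0.0]
force: [0.3, 0.7, -3.3]
finger_gap: 0.0273
gripper_force: 60.0
```

Emit:
{"method": "servo_tool", "body": {"deltas": [[0,0,0,0,0,0.001,1],[0,0,0,0,0,0,1]]}}

```text
clock: 24.53
position: [0.5144, -0.3046, 0.0197]
ee_rot: [1.933, 2.476, 0.0]
force: [-2.4, 1.6, 2.7]
finger_gap: 0.0269
gripper_force: 60.6
```

Emit:
{"method": "servo_tool", "body": {"deltas": [[0,0,0,0,0,0.001,1],[0,0,0,0,0,0,1],[0,0,0,0,0,0,1]]}}

```text
clock: 24.78
position: [0.5145, -0.3046, 0.0197]
ee_rot: [1.933, 2.476, -0.0]
force: [-4.6, 3.7, 10.5]
finger_gap: 0.0274
gripper_force: 61.7
```

On the mat. I ease off 1.5 mm, release, and lift.

Emit:
{"method": "servo_tool", "body": {"deltas": [[0,0,0,0,0,-0.0015,1],[0,0,0,0,0,0,0.3],[0,0,0,0,0,0,0],[0,0,0,0,0,0,0],[0,0,0,0,0,0,0],[0,0,0,0,0,0,0],[0,0,0,0,0,0,0],[0,0,0,0,0,0,0]]}}

```text
clock: 25.45
position: [0.5144, -0.3046, 0.0197]
ee_rot: [-1.933, -2.476, -0.0]
force: [0.4, 0.3, -0.1]
finger_gap: 0.0855
gripper_force: 0.0
```

Emit:
{"method": "servo_tool", "body": {"deltas": [[0,0,0,0,0,-0.01,0],[0,0,0,0,0,-0.02,0],[0,0,0,0,0,-0.03,0],[0,0,0,0,0,-0.03,0],[0,0,0,0,0,-0.03,0],[0,0,0,0,0,-0.03,0],[0,0,0,0,0,-0.02,0],[0,0,0,0,0,0,0]]}}

```text
clock: 26.12
position: [0.516, -0.3061, 0.1962]
ee_rot: [1.928, 2.47, -0.001]
force: [1.2, -0.2, -0.0]
finger_gap: 0.0849
gripper_force: 0.0
```

Run:
```python
from h import *
s=manip.get_state();print(np.round(s['position'],4),s['force'],s['finger_gap'])
d,f=cam('scene')
for t in['hook_tip','hook','bowl']:
    print(t,[(np.round(r['xyz'],3).tolist(),round(r['confidence'],2)) for r in manip.spot_point('scene',t)])
u,v=map(int,proj(d,f,[.53,-.1,.05])); c=d['frame'][v-70:v+70,u-130:u+130,::-1]
cv2.imwrite('pics/end.png',cv2.resize(c,None,fx=3,fy=3,interpolation=cv2.INTER_CUBIC))
```

```text
[ 0.516  -0.3061  0.1962] [ 1.22463647 -0.23439993 -0.01148766] 0.08490383764548788
hook_tip [([0.476, -0.154, -0.0], 0.93), ([0.792, -0.093, 0.002], 0.81), ([0.548, -0.571, 0.007], 0.74), ([0.184, 0.217, 0.003], 0.71)]
hook [([0.272, -0.363, 0.002], 0.84), ([0.516, -0.308, 0.002], 0.83), ([0.429, -0.545, 0.002], 0.81), ([0.759, 0.021, 0.003], 0.76), ([0.343, 0.185, 0.001], 0.73)]
bowl [([0.599, 0.157, 0.024], 0.4)]
```

View pics/end.png

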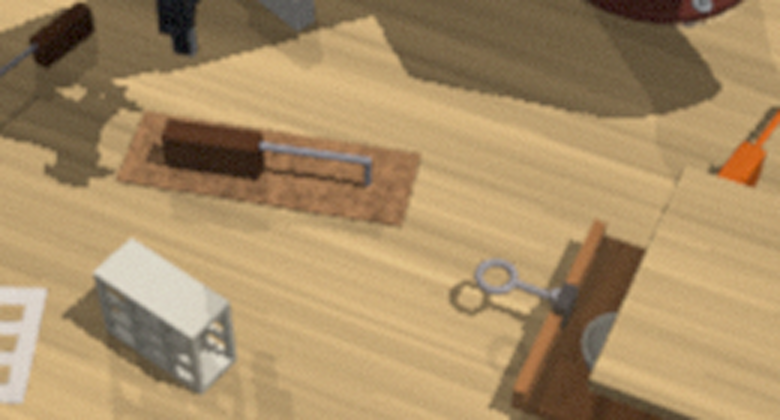

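The hook stands upright on the mat at (210,150), the tray is out, the bowl stands at (605,340), and the gripper is clear. I hand it in.

```bash
python3 -c "from rig import manip; print(manip.sign_off())"
```

```text
the job is handed in; nothing more can be done
None
```

The ware board is out to its stop with the bowl standing on it, the rod is released upright on its mat, and the job is handed in at about 26 s; the highest force I read was about 11 N, and the hand-in gave no verdict.

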